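# Dispense test discs onto an open culture dish

### The job

The open culture dish is ready for its test discs: bring it home under the disc dispenser, right back against the curve of the horseshoe foot, without touching the agar or tipping the dish. Then press the dispenser's plunger all the way down to its stop, keep it there for about a second so the discs are tamped, and let it spring fully up again, leaving the dish in place. Do not work the plunger before the dish is home, and leave the lidded dish, the loose lid and the pen where they are.

Things in the scene. Friction and masses are not known exactly. Their poses are not given: they have to be found in the camera images.
- dispenser: Bench disc dispenser, fixed: white spread horseshoe foot on the bench round a bay for one dish, rear column, round head over the bay, plunger on top. Origin: on the bench, on the vertical axis of head and plunger. z up. The bay opens towards -x of this frame. Column: x = +72 to +108 mm, 46 mm wide, 118 mm high. A dish pushed fully back has its centre on this origin.
- bay_mouth (a point): Point on the bench midway between the leg ends of the horseshoe foot, 50 mm from the dispenser's origin along its -x. The foot is 14 mm high, 198 mm wide over the leg ends. Inside: at the rear a curve of radius 51.5 mm reaching 50 degrees to either side, its rearmost face at x = +50 mm of the dispenser; from there straight legs spread at 28 degrees each to a mouth 159 mm wide.
- head (a point): Centre of the underside of the dispenser's head, 26 mm above the bench. Head: aluminium plate of radius 36 mm, six upright cartridges on it (tops 98 mm above the bench) round a hub with the plunger. The front rim of a dish that is home stands 14 mm out from under the head, at the bay's mouth; nothing of the dispenser stands in front of the head.
- plunger (a joint): Travel of the plunger: 0 m up (as it starts), 0.018 m fully down at its stop, where its aluminium sleeve meets the hub. The spring resists with about 5 N at the top and 13 N at the stop and brings it back up when let go. Six small feet go down with it into the dish; they meet its rim and block if the dish is far off centre.
- plunger_top (a point): Centre of the flat top of the plunger's black round palm head, radius 22 mm (flat within 18 mm), 152 mm above the bench when up; it moves straight down with the plunger.
- dish: The open round culture dish, clear plastic with a thin layer of red agar, loose on the bench: 100 mm outside diameter, 16 mm high, wall 2.5 mm, 50 to 100 g. Origin: centre of its underside; z up; it is round, so its yaw means nothing. It slides easily on the bench.
- agar: The red agar layer in the open dish, 93 mm across, its surface 5.5 mm above the bench (10.5 mm below the rim). Origin as for the dish.
- lidded_dish: Bystander: another dish with its lid on, 105 mm across, 18 mm high, loose on the bench. Origin: centre of its underside.
- lid: Bystander: the open dish's lid, clear plastic, lying inside up on the bench, 105 mm across, 12 mm high, loose. Origin: centre of its underside.
- pen: Bystander: white marker pen with black cap lying on the bench, 140 mm long along its x, 17 mm thick, loose. Origin: under its middle, at bench level.
Not all that is in view belongs to the job. Of the things that look like the dispenser, the larger one is meant.

How it is judged:
By the outcome, as a careful person would: the job done as asked, in the order asked, and still so for the second after the job is handed in, with the robot touching nothing.
It also fails if it takes over 72 s, if anything falls off the work surface, if the arm or the gripper's body presses on something with over 40 N, if the wrist force passes 120 N, or if a joint passes its speed limit or range.

### The arm

A 6-joint arm with a two-finger parallel gripper is mounted at the origin on the work surface. World frame = base frame: x ahead of the robot, y to its left, z up, the work surface at z = 0. Lengths are in m, angles in rad, forces in N, time in s.
With the tool pointing down it reaches from about 0.35 to 0.85 m from the base axis. Payload 8.1 kg.
Tool frame: the origin (TCP) lies on the centre line of the jaws, within the pads' length; the fingertips stand robot.tips_ahead ahead of it and the grasp point (between the pads) lies 6 mm ahead of it (robot.tips_ahead is the distance from the TCP to the fingertips, in m); z points along the fingers, y is the line along which they close (so a half turn about z gives the same grasp; the last joint's range is limited). The gripper opens to 93 mm and grips with 3 to 60 N. Pads are 15 mm wide; open, the fingers measure 128 mm over their backs; the gripper's body (75 mm by 188 mm) begins 65 mm behind the grasp point.
Start: joints at [1.259, 0.13, 1.488, -0, 1.523, -0.085], TCP at [0.135, 0.585, 0.244] pointing down, gripper open.
Joint ranges: [-2.96, 2.96], [-0.89, 2.26], [0.02, 2.5], [-1.34, 4.48], [0, 2.73], [-2.66, 2.66]. Speed limits (rad/s): [2.39, 2.39, 2.79, 3.14, 3.14, 3.14].

### API

Orientations are given as a rotation vector (axis times angle).
In Python, from plant import robot gives the robot as it stands.
- The arm moves only by the tool apply_moves, never from a script. Its arguments are lists of equal length, an entry for each row: "delta_pos": the shift along the tool's x, y, z in cm, a list of three; "twist": the turn about the tool's z in rad. A call has 1 to 8 rows; each row shifts and turns the commanded pose from where the row before left it, along the tool's axes as they then stand; what a row does not reach is not made up. A row lasts 1/8 s, in which the tool goes at most 62.5 mm and 10.7 degrees, less where a joint would pass 70% of its speed; a pose out of reach is approached as far as the arm can. A call with a gripper value outside its range is refused whole. "gripper" is the finger opening in cm, from 0 to 9.3, set as the call begins (left out, the last holds). The fingers move at their own pace and stop on an object; "squeeze" is the grip in N (left out, the last holds). Time passes only in rows, so rows that do not move let the fingers close. It gives the time, the measured TCP pose, the force, the opening and the grip force at its end, in the units of the state.
- robot.read_state(): the state, without advancing time (a new reading comes with each control period).
- robot.read_camera(name): name is "side" or "top"; returns a dict with "frame" (384x512x3 uint8, red, green, blue), "vertical_fov" (degrees; the focal length in pixels is half the picture's height over the tangent of half this angle, whatever the lens; pixels are square), "cx", "cy" (the principal point, pixels), "R" (3x3) and "t" (3): a world point X has camera coordinates R X + t. Camera axes: x right, y down, z forward; pixel columns grow to the right and rows downward; lengths in m; the calibration is good to about 2 mm. A picture is of the moment at which its call begins. There is no depth.
- robot.close_job(): hands the job in; it is judged then, once.
The state is a dict: "t": time; "q": joint angles; "dq": joint speeds; "joint_torque": joint torques, N m; "tool_pos": TCP position; "orientation": TCP orientation; "force": force on the tool from outside, world axes, zero at the start; "wrist_torque": the same for the moment, N m; "opening": finger opening in m; "gripper_force": force on a finger pad.
Only numpy, scipy, OpenCV 4.12 (cv2) and the standard library are available. Lean on these libraries where they do the work, as an engineer would, in place of code of your own. Each camera call takes 0.05 s, during which the arm holds its last target. There are 200 camera calls.

## Working session

There is one attempt and no reset: what is moved stays moved. The work goes in short steps, Python scripts to look and compute and a tool call to move; the robot and the scene stay as the last step left them, time stands still between calls to the robot, and variables do not carry over. Pictures are saved under pics/ and viewed, at most 10 in all, crops included, and the job is handed in when it is done.

Besides the shell and the picture viewer there is one more tool, called as name([rows], argument=value, ...), one row to a line, values as JSON. apply_moves: Moves the arm, as the interface text tells. Its arguments: {"type":"object","properties":{"delta_pos":{"type":"array"},"twist":{"type":"array"},"gripper":{"type":"number"},"squeeze":{"type":"number"}},"required":["delta_pos","twist"]}

```bash
mkdir -p pics; ls; cat > h.py <<'E'
import numpy as np, cv2
from plant import robot
def cam(n):
    c=robot.read_camera(n); f=c["frame"]; c["f"]=f.shape[0]/2/np.tan(np.radians(c["vertical_fov"])/2); return c
def ray(c,u,v,z):
    R=np.array(c["R"]);t=np.array(c["t"]);d=R.T@np.array([(u-c["cx"])/c["f"],(v-c["cy"])/c["f"],1]);o=-R.T@t
    return o+d*(z-o[2])/d[2]
def proj(c,X):
    p=np.array(c["R"])@np.array(X)+np.array(c["t"]); return c["cx"]+c["f"]*p[0]/p[2], c["cy"]+c["f"]*p[1]/p[2]
E
python3 - <<'E'
from h import *
for n in("top","side"):
    c=cam(n); cv2.imwrite(f"pics/{n}0.png",cv2.resize(c["frame"][:,:,::-1],None,fx=1.5,fy=1.5))
    print(n,c["vertical_fov"],c["cx"],c["cy"],-np.array(c["R"]).T@c["t"],np.round(c["R"],3).tolist(),[k for k in c])
print(robot.tips_ahead,robot.read_state())
E
```

```text
pics
top 53.4574426345007 255.69333115958992 183.00238737795155 [ 0.40097642 -0.00695898  1.10924702] [[0.004, -1.0, 0.02], [-0.985, -0.008, -0.173], [0.173, -0.019, -0.985]] ['frame', 'vertical_fov', 'cx', 'cy', 'R', 't', 'f']
side 49.1010942603921 262.80447935464366 197.36194949433752 [0.3360345  0.48663932 0.77935153] [[-0.903, -0.429, -0.002], [-0.32, 0.676, -0.664], [0.286, -0.599, -0.748]] ['frame', 'vertical_fov', 'cx', 'cy', 'R', 't', 'f']
0.025 {'t': 0.1, 'q': array([ 1.25856103e+00,  1.31099733e-01,  1.48915710e+00, -1.86514366e-05,
        1.52301654e+00, -8.54005766e-02]), 'dq': array([-0.00034705, -0.00208476, -0.00224766, -0.00068619, -0.00037927,
       -0.00100528]), 'joint_torque': array([ 4.40177664e-04, -5.61348259e+01, -4.93091834e+01,  7.69612379e-02,
        2.90982710e-02, -8.64921140e-05]), 'tool_pos': array([0.13477536, 0.58418008, 0.2426912 ]), 'orientation': array([-3.55510699e-01, -3.12109578e+00,  2.59358439e-03]), 'force': array([-0.07878566,  0.29744874, -0.15783752]), 'wrist_torque': array([ 0.03758414, -0.01994458, -0.05864698]), 'gripper_force': 0.0, 'opening': 0.09314200940312539}
```

View pics/top0.png

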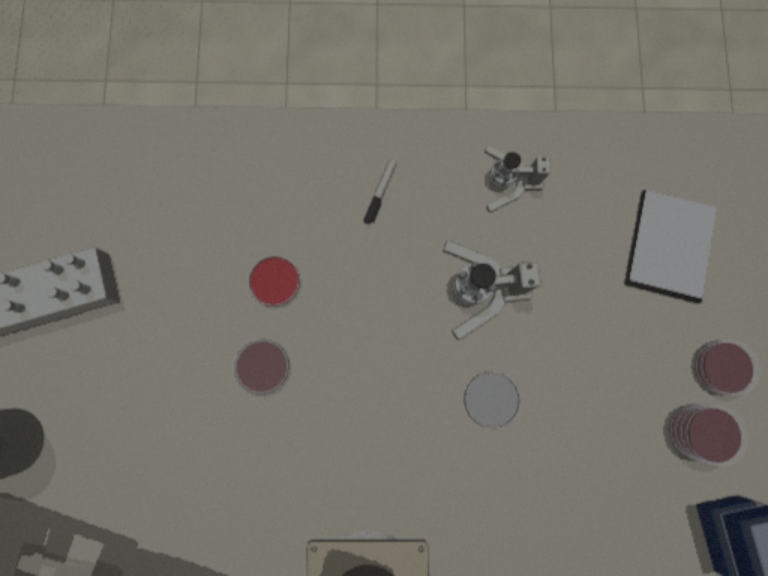

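View pics/side0.png

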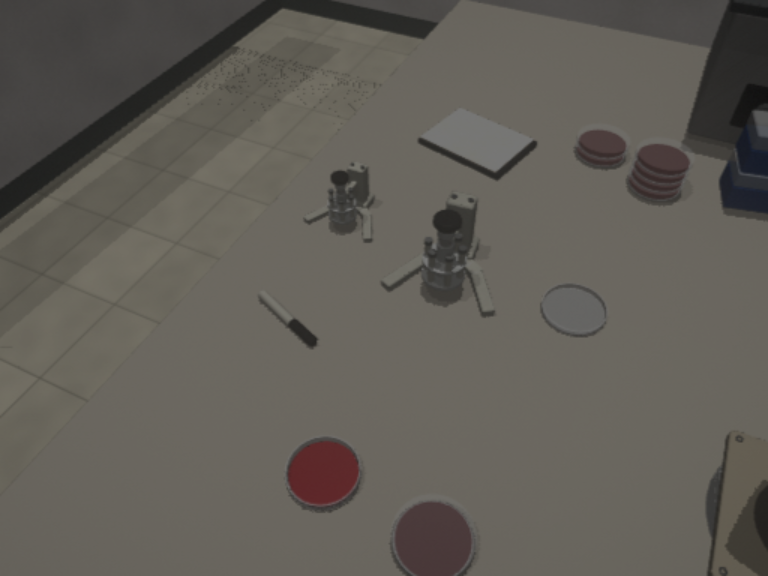

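The larger dispenser is at about (490,285) in the top picture (scaled by 1.5) and (445,245) in the side picture. The smaller look-alike is at (512,170) top and (342,195) side. The open dish is the bright red one at (275,281) top. The lidded dish is the dull one at (262,366), the lid is at (491,399) and the pen at (380,190).

```bash
python3 - <<'E'
from h import *
c=cam("top");s=cam("side")
for n,k in(("top",c),("side",s)):
    f=k["frame"].astype(int)
    m=((f[:,:,0]>f[:,:,1]+50)).astype(np.uint8)
    _,l,st,ce=cv2.connectedComponentsWithStats(m)
    for i in range(1,len(st)):
        if st[i,4]>150: print(n,"red",st[i],ce[i],ray(k,*ce[i],0.0055))
    m=(f.max(2)<48).astype(np.uint8)
    _,l,st,ce=cv2.connectedComponentsWithStats(m)
    for i in range(1,len(st)):
        if 60<st[i,4]<2000: print(n,"dark",st[i],ce[i],ray(k,*ce[i],0.152))
f=c["frame"];a=cv2.resize(f[140:240,280:380,::-1],None,fx=6,fy=6,interpolation=cv2.INTER_CUBIC)
cv2.imwrite("pics/topcrop.png",cv2.convertScaleAbs(a,alpha=1.5))
f=s["frame"];a=cv2.resize(f[110:220,240:345,::-1],None,fx=5.4,fy=5.4,interpolation=cv2.INTER_CUBIC)
cv2.imwrite("pics/sidecrop.png",cv2.convertScaleAbs(a,alpha=1.5))
E
```

```text
top red [167 172  32  31 733] [182.53478854 186.90450205] [0.5815655  0.18548391 0.0055    ]
top dark [336 102  11  11  83] [341.19277108 106.79518072] [ 0.77635304 -0.25162338  0.152     ]
top dark [417 127  50  75 265] [433.69433962 178.22264151] [ 0.58531766 -0.48475695  0.152     ]
top dark [243 132  11  17  83] [248.37349398 139.8313253 ] [ 0.68294035 -0.00596258  0.152     ]
top dark [313 176  17  16 150] [321.26666667 183.76666667] [ 0.56848069 -0.19326105  0.152     ]
top dark [465 331  34  53 471] [476.34607219 353.39915074] [ 0.15981124 -0.55488592  0.152     ]
top dark [482 337  30  47 490] [493.9244898  357.77346939] [ 0.14995209 -0.5963867   0.152     ]
top dark [229 377  32   7 142] [244.87323944 380.78169014] [ 0.09994128 -0.00232524  0.152     ]
side red [ 193  295   46   41 1379] [215.14503263 315.38723713] [0.58339066 0.18750259 0.0055    ]
side dark [280  93  77  26 258] [323.07751938 105.88372093] [ 0.57087099 -0.35351739  0.152     ]
side dark [480 111  32  31 499] [494.2004008  130.21242485] [ 0.1793592  -0.43465394  0.152     ]
side dark [221 114  11  10  82] [226.2195122  118.25609756] [ 0.76394851 -0.20801519  0.152     ]
side dark [289 140  19  16 237] [298.26582278 147.33755274] [ 0.56836233 -0.18507811  0.152     ]
side dark [193 213  18  18 139] [201.73381295 221.55395683] [0.65440887 0.08879295 0.152     ]
side dark [503 324   9  43 275] [507.77090909 343.84      ] [0.11067009 0.0937317  0.152     ]
```

View pics/topcrop.png

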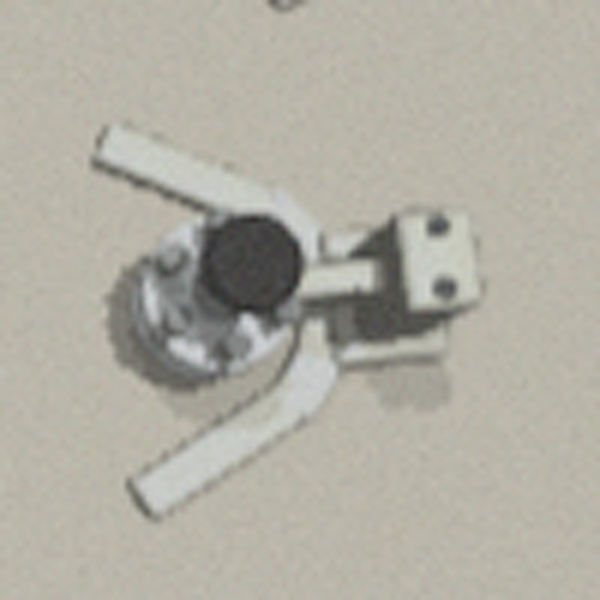

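View pics/sidecrop.png

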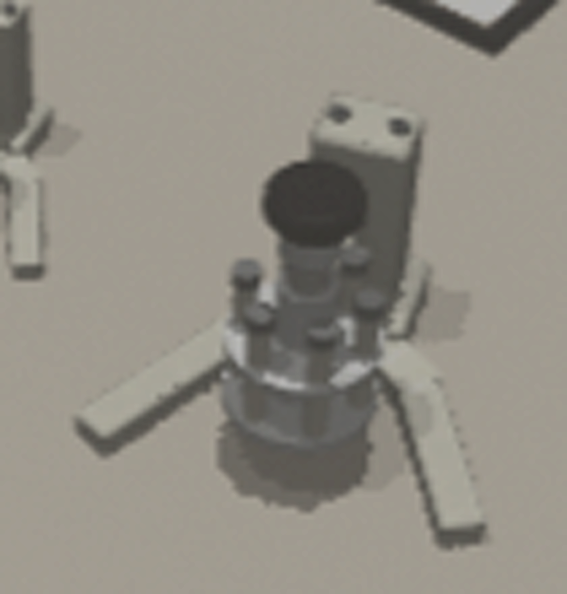

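The crops confirm the larger dispenser. In the top crop the palm is at (252,262), the column top at (440,260), and the leg ends at (102,142) and (143,500). The bay opens to the left, towards world +y. In the side crop five cartridge caps are visible round the plunger stem.

```bash
python3 - <<'E'
from h import *
c=cam("top");s=cam("side")
T=lambda u,v,z:ray(c,u/6+280-.4,v/6+140-.4,z)
S=lambda u,v,z:ray(s,u/5.4+240-.4,v/5.4+110-.4,z)
pt=(np.array([0.56848,-0.19326])+np.array([0.56836,-0.18508]))/2
print("palm top/side rays differ; mean",pt)
# two-ray triangulation of palm
P=[]
for k,u,v in((c,321.27,183.77),(s,298.27,147.34)):
    a=ray(k,u,v,0);b=ray(k,u,v,.3);P.append((a,(b-a)/np.linalg.norm(b-a)))
A=sum(np.eye(3)-np.outer(d,d) for a,d in P);b=sum((np.eye(3)-np.outer(d,d))@a for a,d in P);print("tri",np.linalg.solve(A,b))
col=[T(u,v,.118) for u,v in((402,212),(466,210),(480,302),(412,312))];print("col top",np.mean(col,0))
cs=[S(u,v,.118) for u,v in((335,95),(423,120),(412,157),(312,140))];print("col side",np.mean(cs,0))
for n,F,pts in(("top",T,((108,124),(93,160),(130,487),(157,517))),("side",S,((78,420),(107,440),(440,530),(484,524)))):
    L=[F(u,v,.014) for u,v in pts];print(n,"leg corners",np.round(L,4).tolist(),"mid",np.mean(L,0))
for u,v in((246,270),(260,314),(322,331),(370,298),(354,257)): print("cap",S(u,v,.098))
E
```

```text
palm top/side rays differ; mean [ 0.56842 -0.18917]
tri [ 0.57088198 -0.19488259  0.14290097]
col top [ 0.57787569 -0.28431134  0.118     ]
col side [ 0.57850985 -0.27931074  0.118     ]
top leg corners [[0.6626, -0.1517, 0.014], [0.6444, -0.1441, 0.014], [0.4842, -0.1597, 0.014], [0.47, -0.1724, 0.014]] mid [ 0.56527422 -0.15696681  0.014     ]
side leg corners [[0.6626, -0.1477, 0.014], [0.6451, -0.1421, 0.014], [0.4889, -0.1564, 0.014], [0.4725, -0.168, 0.014]] mid [ 0.56729179 -0.15356819  0.014     ]
cap [ 0.59994355 -0.18963954  0.098     ]
cap [ 0.58365394 -0.16704426  0.098     ]
cap [ 0.55576693 -0.16881619  0.098     ]
cap [ 0.54465617 -0.19635982  0.098     ]
cap [ 0.56040514 -0.21748984  0.098     ]
```

apply_moves([
  [0, 0, 0],
  [0, 0, 0],
  [0, 0, 0],
  [0, 0, 0],
  [0, 0, 0],
  [0, 0, 0],
  [0, 0, 0],
  [0, 0, 0],
], twist=[0.178, 0.178, 0.178, 0.178, 0.178, 0.178, 0.18, 0], gripper=6.0)

```text
t: 1.3
tool_pos: [0.1349, 0.5846, 0.2435]
orientation: [2.111, 2.327, -0.0]
force: [0.6, 0.6, 0.5]
opening: 0.0601
gripper_force: 0.0
```

apply_moves([
  [-3.67, 4.07, 0],
  [-3.67, 4.07, 0],
  [-3.67, 4.07, 0],
  [-3.67, 4.07, 0],
  [-3.67, 4.07, 0],
  [-3.67, 4.07, 0],
  [-3.67, 4.07, 0],
  [-3.67, 4.07, 0],
], twist=[0, 0, 0, 0, 0, 0, 0, 0])

```text
t: 2.3
tool_pos: [0.4884, 0.3224, 0.2438]
orientation: [-2.106, -2.331, -0.001]
force: [-0.2, 0.7, -0.5]
opening: 0.0598
gripper_force: 0.0
```

apply_moves([
  [-3.67, 4.07, 0],
  [-3.67, 4.07, 0],
  [0, 0, 3],
  [0, 0, 3],
  [0, 0, 3],
  [0, 0, 3],
  [0, 0, 0],
  [0, 0, 0],
], twist=[0, 0, 0, 0, 0, 0, 0, 0])

```text
t: 3.3
tool_pos: [0.5758, 0.2586, 0.1249]
orientation: [2.11, 2.327, 0.002]
force: [-0.2, 0.4, 0.3]
opening: 0.06
gripper_force: 0.0
```

```bash
cat >> h.py <<'E'
from scipy.spatial.transform import Rotation as Ro
O=np.array([.571,-.193]); ang=np.radians(-84.5); X=np.array([np.cos(ang),np.sin(ang)]); Y=np.array([-X[1],X[0]])
def disp(p): d=np.array(p[:2])-O; return np.round([d@X*1e3,d@Y*1e3],1)
def tool():
    s=robot.read_state(); R=Ro.from_rotvec(s["orientation"]).as_matrix()
    print("t",round(s["t"],2),"tcp",np.round(s["tool_pos"],4),"disp",disp(s["tool_pos"]),"toolx yaw",round(np.degrees(np.arctan2(R[1,0],R[0,0])),2),"tilt",round(np.degrees(np.arccos(-R[2,2])),2),"F",np.round(s["force"],1),"open",round(s["opening"],4),"q",np.round(s["q"],2)); return s,R
def delta(x,y,z): # dispenser-frame target mm -> tool cm
    s,R=tool(); w=O+X*x/1e3+Y*y/1e3; d=R.T@(np.array([w[0],w[1],z/1e3])-s["tool_pos"]); print("tool cm",np.round(d*100,2))
def red(save=None):
    for n in("top","side"):
        k=cam(n);f=k["frame"].astype(int);m=((f[:,:,0]>f[:,:,1]+50)).astype(np.uint8)
        _,l,st,ce=cv2.connectedComponentsWithStats(m);i=1+np.argmax(st[1:,4]);c=[st[i,0]+(st[i,2]-1)/2,st[i,1]+(st[i,3]-1)/2]
        (u,v),r=cv2.minEnclosingCircle(np.argwhere(l==i)[:,::-1].astype(np.float32))
        print(n,st[i],"cen disp",disp(ray(k,*ce[i],.0055)),"box",disp(ray(k,*c,.0055)))
        if save: cv2.imwrite(f"pics/{save}_{n}.png",cv2.convertScaleAbs(cv2.resize(k["frame"][:,:,::-1],None,fx=1.5,fy=1.5),alpha=1.4))
E
python3 - <<'E'
from h import *
tool(); red("a")
E
```

```text
t 3.3 tcp [0.5758 0.2586 0.1249] disp [-449.   48.] toolx yaw 95.62 tilt 0.07 F [-0.2  0.4  0.3] open 0.06 q [0.34 0.29 1.52 0.   1.32 0.24]
top [167 172  32  31 738] cen disp [-375.7   46.8] box [-375.8   46.5]
side [192 313   5   5  18] cen disp [-391.7   88.4] box [-391.    88.4]
```

View pics/a_side.png

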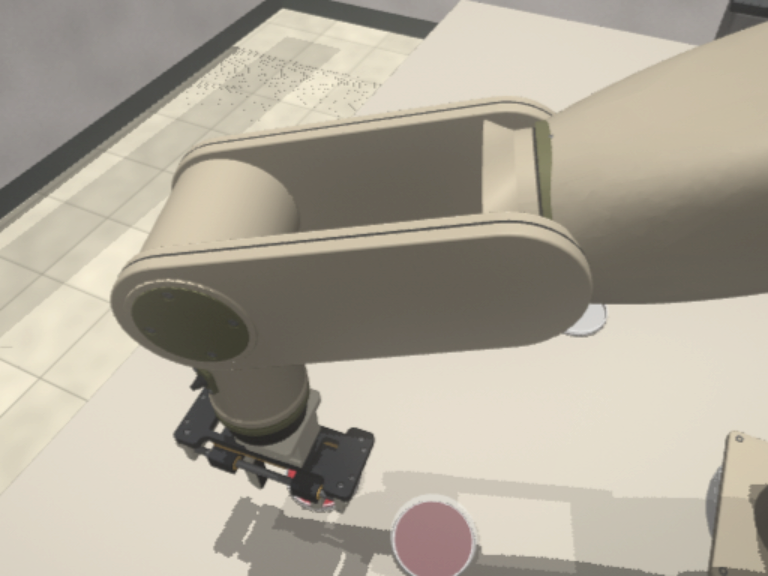

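apply_moves([
  [0, 0, 3],
  [0, 0, 3],
  [0, 0, 2.5],
  [0, 0, 1],
  [0, 0, 0],
  [0, 0, 0],
], twist=[0, 0, 0, 0, 0, 0])

```text
t: 4.15
tool_pos: [0.5764, 0.2588, 0.0305]
orientation: [2.111, 2.325, 0.004]
force: [0.4, 0.6, 0.2]
opening: 0.0598
gripper_force: 0.0
```

apply_moves([
  [-0.7, -0.1, 0],
  [-0.7, 0, 0],
  [-0.7, 0, 0],
  [-0.7, 0, 0],
  [-0.7, 0, 0],
  [-0.7, 0, 0],
  [0, 0, 0],
  [0, 0, 0],
], twist=[0, 0, 0, 0, 0, 0, 0, 0])

```text
t: 5.15
tool_pos: [0.5782, 0.2164, 0.0286]
orientation: [-2.112, -2.325, 0.0]
force: [0.2, 0.3, -0.2]
opening: 0.0603
gripper_force: 0.0
```

```bash
python3 - <<'E'
from h import *
tool(); red("b")
E
```

```text
t 5.15 tcp [0.5782 0.2164 0.0286] disp [-406.9   46.4] toolx yaw 95.49 tilt 0.0 F [ 0.2  0.3 -0.2] open 0.0603 q [0.28 0.37 1.62 0.   1.15 0.18]
top [178 173  27  30 611] cen disp [-350.7   44.2] box [-351.3   42.9]
side [229 289   9   6  24] cen disp [-316.8   37.3] box [-317.1   35.9]
```

View pics/b_top.png

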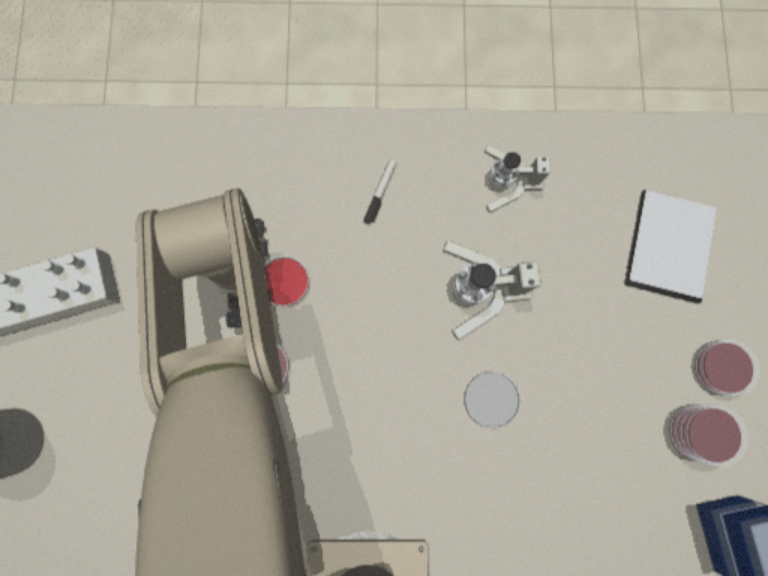

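The dish (top picture, red at (288,281)) is being pushed towards the dispenser by the two spread fingers, and nothing else has been disturbed.

apply_moves([
  [-0.8, -0.2, 0],
  [-1.4, -0.33, 0],
  [-1.5, -0.36, 0],
  [-1.5, -0.36, 0],
  [-1.5, -0.36, 0],
  [-1.5, -0.36, 0],
  [-1.5, -0.36, 0],
  [-1.5, -0.36, 0],
], twist=[0, 0, 0, 0, 0, 0, 0, 0])

```text
t: 6.25
tool_pos: [0.562, 0.1013, 0.0287]
orientation: [2.112, 2.325, 0.0]
force: [0.6, 0.5, -0.2]
opening: 0.06
gripper_force: 0.2
```

apply_moves([
  [-1.5, -0.36, 0],
  [-1.5, -0.36, 0],
  [-1.5, -0.36, 0],
  [-1.2, -0.29, 0],
  [-1.0, -0.24, 0],
  [-0.6, -0.15, 0],
  [-0.3, 0, 0],
  [0, 0, 0],
], twist=[0, 0, 0, 0, 0, 0, 0, 0])

```text
t: 7.25
tool_pos: [0.552, 0.025, 0.0287]
orientation: [2.112, 2.325, 0.0]
force: [-0.0, -0.4, 0.5]
opening: 0.06
gripper_force: 0.0
```

```bash
cat >> h.py <<'E'
def lead(name="top",n=0):
    k=cam(name);f=k["frame"].astype(int);m=((f[:,:,0]>f[:,:,1]+45)&(f[:,:,0]>f[:,:,2]+45)).astype(np.uint8)
    p=np.argwhere(m)[:,::-1]; q=np.array([disp(ray(k,u,v,.0055)) for u,v in p]); q=q[(q[:,0]>-480)&(q[:,0]<60)&(abs(q[:,1])<110)]
    if len(q)==0: print(name,"no red"); return
    print(name,"n",len(q),"x range",q[:,0].min(),np.percentile(q[:,0],99.5),"y range",q[:,1].min(),q[:,1].max(),"-> x from lead",q[:,0].max()-46.5)
    return k
E
python3 - <<'E'
from h import *
tool(); lead("top"); lead("side")
E
```

```text
t 7.25 tcp [0.552  0.025  0.0287] disp [-218.8    2. ] toolx yaw 95.5 tilt 0.0 F [-0.  -0.4  0.5] open 0.06 q [-0.05  0.22  1.81 -0.    1.12 -0.14]
top n 95 x range -179.8 -125.641 y range -44.8 22.2 -> x from lead -172.0
side n 123 x range -194.8 -164.288 y range -6.0 45.1 -> x from lead -210.3
```

apply_moves([
  [1.0, 0, 0],
  [0.7, -0.2, 0],
  [0, 0, 0],
  [0, 0, 0],
], twist=[0, 0, 0, 0], gripper=2.0)

```text
t: 7.85
tool_pos: [0.5483, 0.0419, 0.0287]
orientation: [2.112, 2.326, -0.0]
force: [-0.7, -0.2, 0.0]
opening: 0.0244
gripper_force: 0.0
```

apply_moves([
  [-0.7, 0, 0],
  [-1.5, 0, 0],
  [-2.0, 0, 0],
  [-2.0, 0, 0],
  [0, 0, 0],
  [0, 0, 0],
  [0, 0, 0],
], twist=[0, 0, 0, 0, 0, 0, 0])

```text
t: 8.72
tool_pos: [0.5542, -0.0195, 0.0286]
orientation: [-2.112, -2.326, -0.0]
force: [-0.2, 0.2, -0.1]
opening: 0.02
gripper_force: 0.0
```

```bash
python3 - <<'E'
from h import *
tool(); lead("top"); lead("side")
E
```

```text
t 8.72 tcp [ 0.5542 -0.0195  0.0286] disp [-1.743e+02 -1.000e-01] toolx yaw 95.53 tilt 0.01 F [-0.2  0.2 -0.1] open 0.02 q [-0.13  0.22  1.8   0.    1.12 -0.22]
top n 79 x range -135.6 -69.01700000000001 y range -44.2 -5.5 -> x from lead -115.4
side n 84 x range -147.5 -78.57350000000001 y range -42.5 27.4 -> x from lead -124.7
```

apply_moves([
  [0.3, 0, -0.6],
  [0, 0, -0.5],
  [0, 0, 0],
], twist=[0, 0, 0])

```text
t: 9.2
tool_pos: [0.5547, -0.0169, 0.0406]
orientation: [2.111, 2.325, 0.001]
force: [-0.1, 0.2, -0.2]
opening: 0.0204
gripper_force: 0.0
```

apply_moves([
  [-1.5, 0, 0],
  [-2.5, 0, 0],
  [-2.5, 0, 0],
  [0, 0, 0],
  [0, 0, 0],
  [0, 0, 0],
], twist=[0, 0, 0, 0, 0, 0])

```text
t: 9.95
tool_pos: [0.56, -0.0811, 0.0394]
orientation: [-2.111, -2.326, 0.0]
force: [-0.0, 0.2, -0.2]
opening: 0.0203
gripper_force: 0.0
```

```bash
python3 - <<'E'
from h import *
tool(); red("c"); lead("top"); lead("side")
E
```

```text
t 9.95 tcp [ 0.56   -0.0811  0.0394] disp [-112.4   -0.2] toolx yaw 95.53 tilt 0.03 F [-0.   0.2 -0.2] open 0.0203 q [-0.23  0.23  1.76  0.    1.14 -0.33]
top [291 194  12  15 114] cen disp [-47.9 -29.1] box [-47.7 -24.1]
side [299 201   9   5  36] cen disp [-36.3 -33. ] box [-37.2 -32. ]
top n 118 x range -65.6 -31.834 y range -45.4 -3.2 -> x from lead -78.1
side n 127 x range -84.0 -28.203999999999997 y range -43.8 32.5 -> x from lead -74.2
```

View pics/c_side.png

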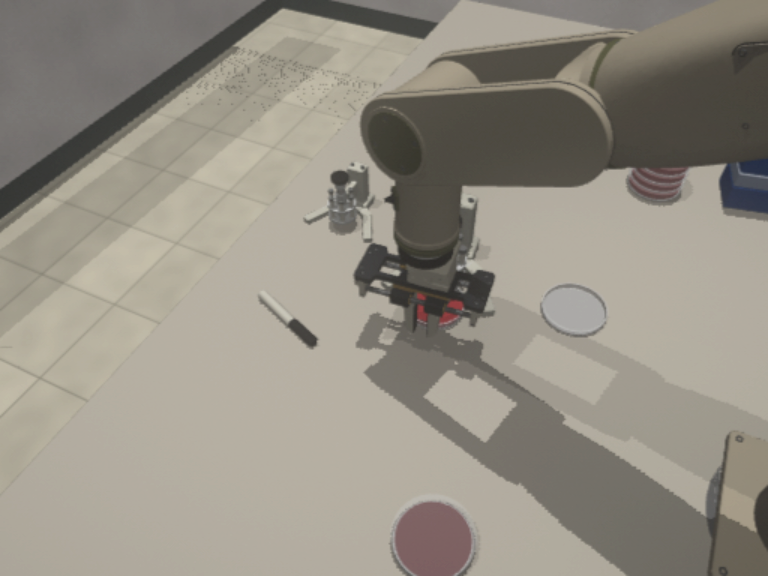

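The side picture shows the fingers behind the dish (agar at (440,310)) at the bay mouth, with the gripper plate in front of the head. I'll retreat and measure the coast.

apply_moves([
  [4, 0, 0],
  [5, 0, 0],
  [5, 0, 0],
  [5, 0, 0],
  [0, 0, 0],
], twist=[0, 0, 0, 0, 0])

```text
t: 10.78
tool_pos: [0.5414, 0.1109, 0.0397]
orientation: [-2.107, -2.33, -0.001]
force: [0.4, 0.2, -0.4]
opening: 0.0201
gripper_force: 0.0
```

```bash
cat >> h.py <<'E'
def trail(name="top"):
    k=cam(name);f=k["frame"].astype(int);m=((f[:,:,0]>f[:,:,1]+45)&(f[:,:,0]>f[:,:,2]+45))
    q=np.array([disp(ray(k,u,v,.0055)) for v,u in np.argwhere(m)]); q=q[(q[:,0]>-150)&(q[:,0]<60)&(abs(q[:,1])<70)]
    h=q[cv2.convexHull(q.astype(np.float32),returnPoints=False)[:,0]]; h=h[np.hypot(h[:,0]-q[:,0].min()-46,h[:,1])>30]
    # circle of 46.5 mm through the free (front) arc: fit the centre
    from scipy.optimize import least_squares
    b=h[h[:,0]<q[:,0].min()+40]; r=least_squares(lambda c:np.hypot(b[:,0]-c[0],b[:,1]-c[1])-46.5,[q[:,0].min()+46.5,0],loss="soft_l1").x
    print(name,"n",len(q),"min x",q[:,0].min(),"y",q[:,1].min(),q[:,1].max(),"fit centre",np.round(r,1),"npts",len(b)); return k
E
python3 - <<'E'
from h import *
tool()
for n in("top","side"):
    k=trail(n); 
E
```

```text
t 10.78 tcp [0.5414 0.1109 0.0397] disp [-305.3   -0.4] toolx yaw 95.76 tilt 0.04 F [ 0.4  0.2 -0.4] open 0.0201 q [0.11 0.2  1.8  0.   1.14 0.01]
top n 527 min x -91.7 y -46.0 42.1 fit centre [-44.8  -2.3] npts 13
side n 220 min x -86.6 y -44.6 29.3 fit centre [-40.3   2.6] npts 12
```

apply_moves([
  [-4, 0, 0],
  [-5, 0, 0],
  [-5, 0, 0],
  [-4, 0, 0],
  [-1.2, 0, 0],
  [0, 0, 0],
  [0, 0, 0],
], twist=[0, 0, 0, 0, 0, 0, 0])

```text
t: 11.75
tool_pos: [0.5601, -0.0828, 0.0394]
orientation: [-2.111, -2.325, -0.0]
force: [0.4, 1.0, 0.6]
opening: 0.0198
gripper_force: 0.0
```

```bash
python3 - <<'E'
from h import *
delta(-63.5,0,39.4)
E
```

```text
t 11.75 tcp [ 0.5601 -0.0828  0.0394] disp [-110.7   -0.3] toolx yaw 95.52 tilt 0.04 F [0.4 1.  0.6] open 0.0198 q [-0.24  0.23  1.76  0.    1.14 -0.33]
tool cm [-4.72  0.02  0.  ]
```

apply_moves([
  [-0.7, 0, 0],
  [-1.5, 0, 0],
  [-2.5, 0, 0],
  [0, 0, 0],
  [0, 0, 0],
  [0, 0, 0],
], twist=[0, 0, 0, 0, 0, 0])

```text
t: 12.5
tool_pos: [0.5648, -0.1299, 0.0395]
orientation: [-2.112, -2.326, -0.0]
force: [-0.2, -0.1, 0.2]
opening: 0.0201
gripper_force: 0.0
```

apply_moves([
  [3, 0, 0],
  [5, 0, 0],
  [5, 0, 0],
  [5, 0, 0],
  [5, 0, 0],
  [0, 0, 0],
], twist=[0, 0, 0, 0, 0, 0])

```text
t: 13.25
tool_pos: [0.542, 0.1022, 0.0397]
orientation: [-2.106, -2.33, -0.001]
force: [1.1, -0.4, -0.5]
opening: 0.0199
gripper_force: 0.0
```

```bash
python3 - <<'E'
from h import *
tool()
for n in("top","side"): k=trail(n)
k=cam("top");f=k["frame"];cv2.imwrite("pics/d_top.png",cv2.convertScaleAbs(cv2.resize(f[140:240,260:360,::-1],None,fx=6,fy=6,interpolation=cv2.INTER_CUBIC),alpha=1.4))
E
```

```text
t 13.25 tcp [0.542  0.1022 0.0397] disp [-296.6   -0.5] toolx yaw 95.79 tilt 0.04 F [ 1.1 -0.4 -0.5] open 0.0199 q [ 0.09  0.2   1.81  0.    1.14 -0.01]
top n 114 min x -44.3 y -44.1 43.9 fit centre [ 2.7 -1. ] npts 15Traceback (most recent call last):
  File "<stdin>", line 3, in <module>
  File "h.py", line 33, in trail
    q=np.array([disp(ray(k,u,v,.0055)) for v,u in np.argwhere(m)]); q=q[(q[:,0]>-150)&(q[:,0]<60)&(abs(q[:,1])<70)]
                                                                         ~^^^^^
IndexError: too many indices for array: array is 1-dimensional, but 2 were indexed
```

apply_moves([
  [4.5, -2.5, -3],
  [4.5, -3.2, -3],
  [4.5, -3.2, -3],
  [4.5, -3.2, -3],
  [4.5, -3.2, -3],
  [4.5, -3.2, -3],
  [4.5, -3.2, -3],
  [4.5, -3.2, 0],
], twist=[0, 0, 0, 0, 0, 0, 0, 0], gripper=0)

```text
t: 14.35
tool_pos: [0.2625, 0.4333, 0.2522]
orientation: [-2.114, -2.323, -0.01]
force: [1.3, 1.1, -0.3]
opening: 0.0006
gripper_force: 0.0
```

```bash
python3 - <<'E'
from h import *
tool()
I=[]
k=trail("top");f=k["frame"];I.append(cv2.resize(f[150:230,280:360,::-1],(400,400),interpolation=cv2.INTER_CUBIC))
k=cam("side");f=k["frame"];I.append(cv2.resize(f[130:220,260:350,::-1],(400,400),interpolation=cv2.INTER_CUBIC))
cv2.imwrite("pics/e.png",cv2.convertScaleAbs(np.hstack(I),alpha=1.4))
for x,y,z in((-50,0,.016),(-50,0,0),(-44,0,.014)):
    w=O+X*x/1e3+Y*y/1e3;u,v=proj(k,[w[0],w[1],z]); print("side crop px",(u-260)*400/90,(v-130)*400/90)
E
```

```text
t 14.35 tcp [0.2625 0.4333 0.2522] disp [-653.  -247.1] toolx yaw 95.39 tilt 0.35 F [ 1.3  1.1 -0.3] open 0.0006 q [ 0.93 -0.13  1.74 -0.    1.53  0.83]
top n 101 min x -44.3 y -44.1 41.4 fit centre [ 2.9 -1.6] npts 15
side crop px 129.19629406246915 313.46605775521954
side crop px 127.8823090661116 332.6475867387301
side crop px 132.34327201588636 308.09292784369404
```

View pics/e.png

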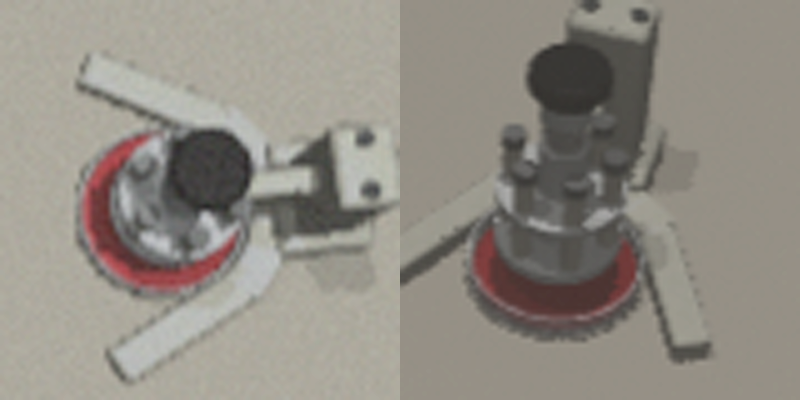

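The crops show the dish in the bay under the head. In the side crop the rim spans u≈470–640 and its front edge is at v≈320. I'll check how far back it is by comparing outline extents.

```bash
python3 - <<'E'
from h import *
k=cam("side");c=cam("top");th=np.linspace(0,6.283,200)
def ext(k,cx,cy,r,z):
    p=np.array([proj(k,[*(O+X*(cx+r*np.cos(t))/1e3+Y*(cy+r*np.sin(t))/1e3),z]) for t in th]); return np.round([*p.min(0),*p.max(0)],1)
for n,kk in(("side",k),("top",c)):
    f=kk["frame"].astype(int);m=(f[:,:,0]>f[:,:,1]+25)&(f[:,:,0]>f[:,:,2]+20); m[:,:]&=True
    _,l,st,ce=cv2.connectedComponentsWithStats(m.astype(np.uint8))
    for i in range(1,len(st)):
        u,v=ce[i]
        if st[i,4]>40 and np.hypot(*disp(ray(kk,u,v,.0055)))<60: print(n,"red bbox",st[i,:2],st[i,:2]+st[i,2:4],st[i,4])
    for cx in(0,-4): print(n,cx,"agar",ext(kk,cx,0,46.5,.0055),"rim",ext(kk,cx,0,50,.016))
for v,u in((0,0),):
    pass
f=c["frame"].astype(int); print("top row of red-green along axis:")
for kk,n in((c,"top"),(k,"side")):
    L=[]
    for x in np.arange(-60,-30,1.0):
        w=O+X*x/1e3; u,v=proj(kk,[w[0],w[1],.0055]); p=cv2.getRectSubPix(kk["frame"].astype(np.float32)[:,:,:3],(1,1),(float(u),float(v)))[0,0]; L.append(int(p[0]-p[1]))
    print(n,dict(zip(range(-60,-30),L)))
E
```

```text
side red bbox [277 182] [282 196] 49
side red bbox [303 185] [313 201] 48
side 0 agar [276.3 175.9 313.5 203.2] rim [275.  172.1 315.3 201.5]
side -4 agar [275.8 177.  313.1 204.4] rim [274.5 173.1 314.9 202.6]
top red bbox [296 177] [327 208] 230
top 0 agar [295.9 175.9 327.5 207.2] rim [295.2 174.  329.4 208. ]
top -4 agar [294.6 176.  326.1 207.3] rim [293.8 174.2 328.1 208.1]
top row of red-green along axis:
top {-60: 3, -59: 2, -58: 2, -57: 2, -56: 2, -55: 2, -54: 2, -53: 3, -52: 3, -51: 1, -50: 0, -49: 3, -48: 12, -47: 21, -46: 31, -45: 43, -44: 55, -43: 57, -42: 51, -41: 45, -40: 41, -39: 38, -38: 36, -37: 35, -36: 35, -35: 35, -34: 34, -33: 33, -32: 32, -31: 25}
side {-60: 3, -59: 3, -58: 3, -57: 3, -56: 3, -55: 2, -54: 2, -53: 1, -52: 1, -51: 2, -50: 3, -49: 5, -48: 7, -47: 9, -46: 11, -45: 12, -44: 12, -43: 11, -42: 10, -41: 12, -40: 15, -39: 17, -38: 19, -37: 20, -36: 21, -35: 22, -34: 21, -33: 19, -32: 18, -31: 17}
```

The dish reads x≈0 in both views: the half-height of the agar edge is at −46 mm in the top view, and the rim bottom in the side view matches the home prediction. It is home, so I go over the plunger with closed fingers.

apply_moves([
  [-4.66, 1.76, 0],
  [-4.66, 1.76, 0],
  [-4.66, 1.76, 0],
  [-4.66, 1.76, 0],
  [-4.66, 1.76, 0],
  [-4.66, 1.76, 0],
  [-4.66, 1.76, 0],
  [-4.66, 1.76, 0],
], twist=[0, 0, 0, 0, 0, 0, 0, 0])

```text
t: 15.55
tool_pos: [0.438, 0.0703, 0.2484]
orientation: [2.116, 2.322, -0.001]
force: [0.5, 0.2, -0.2]
opening: 0.0002
gripper_force: 0.0
```

apply_moves([
  [-4.66, 1.76, 0],
  [-4.66, 1.76, 0],
  [-4.66, 1.76, 0],
  [-4.66, 1.76, 0],
  [-4.66, 1.76, 0],
  [-4.66, 1.76, 0],
  [0, 0, 0],
  [0, 0, 0],
], twist=[0, 0, 0, 0, 0, 0, 0, 0])

```text
t: 16.55
tool_pos: [0.5683, -0.1957, 0.248]
orientation: [-2.115, -2.321, 0.001]
force: [0.2, 0.4, 0.0]
opening: 0.0007
gripper_force: 0.0
```

```bash
python3 - <<'E'
from h import *
delta(0,0,182)
E
```

```text
t 16.55 tcp [ 0.5683 -0.1957  0.248 ] disp [ 2.4 -2.9] toolx yaw 95.34 tilt 0.08 F [0.2 0.4 0. ] open 0.0007 q [-0.42  0.13  1.48 -0.    1.53 -0.51]
tool cm [0.24 0.3  6.6 ]
```

apply_moves([
  [0.2, 0.3, 2],
  [0, 0, 3],
  [0, 0, 1.5],
  [0, 0, 0],
  [0, 0, 0],
], twist=[0, 0, 0, 0, 0])

```text
t: 17.18
tool_pos: [0.5728, -0.1918, 0.1847]
orientation: [2.111, 2.325, 0.001]
force: [0.6, 0.1, 0.8]
opening: 0.0006
gripper_force: 0.0
```

apply_moves([
  [0, 0, 0.4],
  [0, 0, 0.4],
  [0, 0, 0.4],
  [0, 0, 0.4],
  [0, 0, 0],
  [0, 0, 0],
], twist=[0, 0, 0, 0, 0, 0])

```text
t: 17.92
tool_pos: [0.5729, -0.1921, 0.1691]
orientation: [2.111, 2.324, 0.001]
force: [-2.4, 0.3, 7.8]
opening: 0.0002
gripper_force: 3.9
```

```bash
python3 - <<'E'
from h import *
delta(0,0,159)
E
```

```text
t 17.93 tcp [ 0.5729 -0.1921  0.1691] disp [-0.7  1.9] toolx yaw 95.5 tilt 0.11 F [-2.4  0.3  7.8] open 0.0002 q [-0.41  0.18  1.57  0.    1.39 -0.5 ]
tool cm [-0.07 -0.2   1.01]
```

apply_moves([
  [0, 0, 0.4],
  [0, 0, 0.3],
  [0, 0, 0.2],
  [0, 0, 0.1],
  [0, 0, 0],
], twist=[0, 0, 0, 0, 0])

```text
t: 18.55
tool_pos: [0.5729, -0.1922, 0.1597]
orientation: [2.111, 2.324, 0.001]
force: [-4.3, 2.6, 12.8]
opening: 0.0006
gripper_force: 6.0
```

apply_moves([
  [0, 0, 0.1],
  [0, 0, 0],
], twist=[0, 0])

```text
t: 18.8
tool_pos: [0.5729, -0.1922, 0.1592]
orientation: [2.111, 2.324, 0.001]
force: [-6.0, 2.8, 15.2]
opening: 0.0004
gripper_force: 7.6
```

apply_moves([
  [0, 0, 0.1],
  [0, 0, 0],
], twist=[0, 0])

```text
t: 19.05
tool_pos: [0.573, -0.1921, 0.1592]
orientation: [2.111, 2.324, 0.001]
force: [-8.8, 4.5, 22.2]
opening: 0.0005
gripper_force: 10.6
```

apply_moves([
  [0, 0, 0.05],
  [0, 0, 0],
], twist=[0, 0])

```text
t: 19.3
tool_pos: [0.573, -0.1922, 0.1592]
orientation: [2.11, 2.324, 0.001]
force: [-11.6, 4.8, 24.6]
opening: 0.0006
gripper_force: 12.1
```

apply_moves([
  [0, 0, 0],
  [0, 0, 0],
  [0, 0, 0],
  [0, 0, 0],
  [0, 0, 0],
  [0, 0, 0],
], twist=[0, 0, 0, 0, 0, 0])

```text
t: 20.05
tool_pos: [0.573, -0.1922, 0.1592]
orientation: [2.11, 2.324, 0.001]
force: [-11.5, 5.1, 24.5]
opening: 0.0005
gripper_force: 12.1
```

apply_moves([
  [0, 0, -0.4],
  [0, 0, -0.5],
  [0, 0, -0.5],
  [0, 0, -0.6],
  [0, 0, -1],
  [0, 0, -3],
  [0, 0, -4],
  [0, 0, 0],
], twist=[0, 0, 0, 0, 0, 0, 0, 0])

```text
t: 21.05
tool_pos: [0.574, -0.1926, 0.2596]
orientation: [2.108, 2.321, 0.003]
force: [0.5, -0.4, 1.2]
opening: 0.0007
gripper_force: 0.0
```

apply_moves([
  [4.66, -1.76, 0],
  [4.66, -1.76, 0],
  [4.66, -1.76, 0],
  [4.66, -1.76, 0],
  [4.66, -1.76, 0],
  [4.66, -1.76, 0],
  [4.66, -1.76, 0],
  [4.66, -1.76, 0],
], twist=[0, 0, 0, 0, 0, 0, 0, 0])

```text
t: 22.05
tool_pos: [0.3951, 0.1668, 0.2542]
orientation: [-2.112, -2.325, 0.001]
force: [0.5, 0.5, 0.4]
opening: 0.0006
gripper_force: 0.0
```

apply_moves([
  [4.66, -1.76, 0],
  [4.66, -1.76, 0],
  [4.66, -1.76, 0],
  [4.66, -1.76, 0],
  [4.66, -1.76, 0],
  [0, 0, 0],
], twist=[0, 0, 0, 0, 0, 0])

```text
t: 22.8
tool_pos: [0.2843, 0.391, 0.2538]
orientation: [-2.107, -2.33, 0.003]
force: [-0.6, -0.4, 0.3]
opening: 0.0004
gripper_force: 0.0
```

```bash
python3 - <<'E'
from h import *
tool(); I=[]
c=trail("top");k=cam("side")
I=[cv2.resize(c["frame"][:,:,::-1],(512,384)),cv2.resize(k["frame"][130:220,260:350,::-1],(284,384),interpolation=cv2.INTER_CUBIC)]
cv2.imwrite("pics/f.png",cv2.convertScaleAbs(np.hstack(I),alpha=1.4))
for n,kk in(("top",c),("side",k)):
    f=kk["frame"].astype(int); m=(f.max(2)<48).astype(np.uint8); _,l,st,ce=cv2.connectedComponentsWithStats(m)
    for i in range(1,len(st)):
        if 100<st[i,4]<400 and np.hypot(*disp(ray(kk,*ce[i],.152)))<40: print(n,"palm",st[i],ce[i])
E
```

```text
t 22.8 tcp [0.2843 0.391  0.2538] disp [-608.8 -229.4] toolx yaw 95.75 tilt 0.12 F [-0.6 -0.4  0.3] open 0.0004 q [ 0.84 -0.19  1.79  0.    1.55  0.74]
top n 105 min x -44.3 y -44.1 41.7 fit centre [ 2.8 -0.8] npts 15
top palm [314 176  16  16 148] [321.39864865 183.66216216]
side palm [289 140  19  16 228] [298.02631579 147.31578947]
```

View pics/f.png

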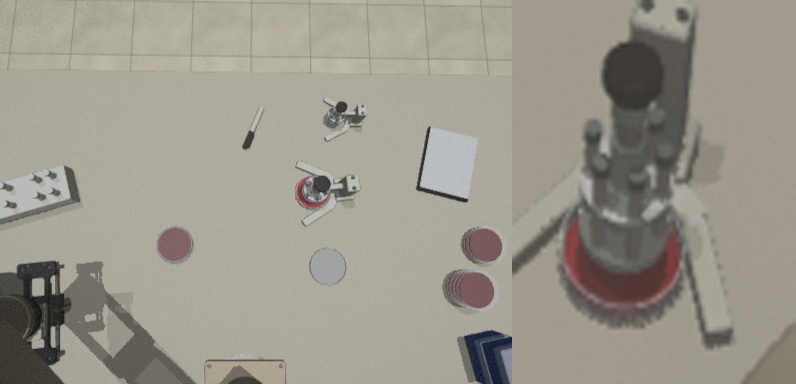

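The palm is back at its starting pixels ((321,184) top, (298,147) side), the dish is unmoved at home, and the lidded dish, lid and pen are where they were. I'm handing in.

```bash
python3 -c "
from plant import robot
print(robot.close_job())"
```

```text
the job is handed in; nothing more can be done
None
```

The job is handed in: the dish is home against the horseshoe curve as far as the cameras show (to about 2 mm), the plunger was held at its stop for about a second and is fully up again, and the lidded dish, lid and pen are where they were.

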